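# Tip a used blade magazine into the sharps bin and ease its sprung flap shut

### The job

A used blade magazine has been left on the ledge of the yellow sharps bin. Move it across onto the white sprung flap, press the flap down until the magazine slips off into the bin, then ease the flap back up under control until it is shut: never let it snap up on its spring. Leave the jar, the pot and the bench timer standing where they are.

Things in the scene. Friction and masses are not known exactly. Their poses are not given: they have to be found in the camera images.
- sharps_bin: Yellow sharps bin, fixed, hollow, 160 x 260 x 200 mm (x, y, z), with a red collar 10 mm above its top at front, back and right. Origin: centre of its underside; x to its back, y to its left, z up. Its top (z = 200 mm) is a channel along y, 130 mm wide between the collars: left part (y = +35 to +130 mm) a fixed yellow ledge, open at the left end; right part (y = -120 to +33 mm) the white flap.
- flap (a joint): White flap, 124 mm from hinge to free edge. Hinge line: the bin's x = +64, z = 200 mm (back edge); pressed, its front edge swings down into the bin. 0 rad = shut (top face 1 mm under the ledge), 1.2 = fully down. A spring shuts it: 0.12 N m when leaving shut, 0.32 N m at 0.9 rad. Let go it snaps up at 8 rad/s or more; keep under 3. The magazine slides off by 0.65 rad; go to 0.9.
- flap_press (a point): A place to press the flap, on its top face among grey ribs, 64 mm from the hinge line, in the flap's left half (at shut: x = 0, y = +1.5, z = 199 mm of the bin frame); free once the magazine lies in the right half. Moves with the flap.
- bin_ledge (a point): Centre of the ledge's top face (x = 0, y = +82.5 mm, z = 200 mm of the bin frame), axes as the bin's.
- magazine_mid (a point): Centre (half-way up) of the blue used blade magazine: a bar 22 x 92 x 12 mm, with a thin 14 mm blade slide sticking out at one end (look only). Its y is the long way, z up. At the start it lies flat on the ledge, its length across the channel (roughly along the bin's x). 0.04 to 0.08 kg, friction at most 0.75.
- staining_jar: Clear square staining jar with a black lid, 62 x 62 x 92 mm, loose; origin at the centre of its underside, z up. Leave alone.
- specimen_pot: White specimen pot with a white cap, diameter 55, 70 mm high, loose; origin at the centre of its underside, z up. Leave alone.
- timer: White bench timer with a grey display, 33 x 68 x 56 mm, loose, standing; origin at the centre of its underside, z up. Leave alone.
Things that resemble listed ones, but are neither listed nor needed, are in the scene too. Leave any red look-alike of the part that bears magazine_mid alone.

How it is judged:
By the outcome, as a careful person would: the job done as asked, in the order asked, and still so for the second after the job is handed in, with the robot touching nothing.
It also fails if it takes over 56 s, if anything falls off the work surface, if the arm or the gripper's body presses on something with over 40 N, if the wrist force passes 120 N, or if a joint passes its speed limit or range.

### The arm

A 7-joint arm with a two-finger parallel gripper is mounted at the origin on a cart in front of the work surface, level with it; the furniture and walls round the work are solid. World frame = base frame: x ahead of the robot, y to its left, z up, the work surface at z = 0. Lengths are in m, angles in rad, forces in N, time in s.
With the tool pointing down it reaches from about 0.4 to 0.9 m from the base axis. Payload 5.6 kg.
Tool frame: the origin (TCP) lies midway between the tips of the shut fingers; the grasp point (between the pads) lies 19 mm behind it; z points along the fingers, y is the line along which they close (so a half turn about z gives the same grasp; the last joint's range is limited). The gripper opens to 92 mm and grips with 3 to 60 N. Pads are 20 mm wide; open, the fingers measure 128 mm over their backs; the gripper's body (75 mm by 189 mm) begins 69 mm behind the grasp point.
Start: joints at [1.279, 0.468, -0.012, 1.603, 0.006, 1.071, -0.056], TCP at [0.16, -0.63, 0.175] pointing down, gripper open.
Joint ranges: [-2.53, 2.53], [-0.31, 2.02], [-1.57, 1.55], [0.28, 2.44], [-1.29, 4.43], [0.15, 1.84], [-2.92, 2.92]. Speed limits (rad/s): [2.57, 2.57, 3.14, 3.14, 3.14, 3.14, 3.14].

### API

Orientations are given as a 3x3 rotation matrix whose columns are the frame's x, y, z axes.
In Python, from station import env, effector, solver, viewer, workorder, search_frame, tip_of gives the robot as it stands. Calls block until the motion is done:
- env.reach(position, orientation): joint-space move of the TCP to a pose.
- env.movel(position, frame=None, rate=0.15): straight line of the TCP; frame=None keeps the orientation; rate is the mean speed in m/s.
- env.goto_joints(angles): joint-space move.
- effector.release() and effector.grasp(squeeze=None): open the fingers fully, or close them until they stop; squeeze is the grip in N (None keeps the last).
- env.pause(seconds).
- solver.inverse_kinematics(position, orientation): joint angles nearest the present ones, or None.
- env.sense(): the state.
- viewer.read_camera(name): name is "scene" or "top" or "wrist"; returns (picture, depth): 384x512x3 uint8, red, green, blue; 384x512 float32, m along the optical axis (not along the pixel's ray), 0 where there is no reading.
- viewer.camera_info(name): a dict with "intrinsics" (3x3 intrinsics, pixels), "eye" and "rotation" of the camera in the world; the wrist camera has in their place "T_tool_cam" (4x4, takes a point from camera to tool coordinates, whose origin is the TCP and whose axes are the flange's). Camera axes: x right, y up, looking along -z (the intrinsics and any distortion apply to the point x, -y, -z); pixel columns grow to the right and rows downward; lengths in m; the calibration is good to about 2 mm. A picture is of the moment at which its call begins: read the wrist's pose just before it. camera_info takes no time and is no camera call.
A pose or a line that the arm cannot do raises env.PlanningError and nothing moves.
- workorder.finish_job(): hands the job in; it is judged then, once.
Trained networks look in the newest picture that a camera, given by its name, has taken for a name from the list of things; names that differ only in an ending like _2 or _b are one class to them, and where a whole thing is asked for, a point or a joint stands for the part that bears it (a point fixed in the world has none). Each returns a list of dicts, best first, with "score" (0 to 1); they miss things now and then, are a little off and sometimes report something else, mostly with a low value. They report only what shows in the picture. A call takes as long as a camera call. They do not tell look-alikes from the thing itself.
- search_frame(camera, name): "at" ([x, y, z] in m, in world coordinates, good to about 4 mm: the middle of the surface that is visible of it).
- tip_of(camera, name): "at" ([x, y, z] in m, in world coordinates, good to about 4 mm: a listed point, or the origin of a listed thing).
The state is a dict: "t": time; "joint_positions": joint angles; "joint_velocities": joint speeds; "tau": joint torques, N m; "ee_pos": TCP position; "tcp_rot": TCP orientation; "wrist_force": force on the tool from outside, world axes, zero at the start; "moment": the same for the moment, N m; "gripper_width": finger opening in m; "grasp_force": force on a finger pad.
Only numpy, scipy, OpenCV 4.12 (cv2) and the standard library are available. Lean on these libraries where they do the work, as an engineer would, in place of code of your own. Each camera call takes 0.05 s, during which the arm holds its last target. There are 200 camera calls.

## Working session

There is one attempt and no reset: what is moved stays moved. The work goes in short steps, each a Python script; the robot and the scene stay as the last script left them, time stands still between calls to the robot, and variables do not carry over. Pictures are saved under pics/ and viewed, at most 10 in all, crops included, and the job is handed in when it is done.

```bash
mkdir -p pics; ls
python3 - <<'E'
from station import *
import cv2,numpy as np
ims=[]
for c in ["scene","top"]:
    p,d=viewer.read_camera(c); cv2.imwrite(f"pics/{c}0.png",p[:,:,::-1]); np.save(f"{c}_d.npy",d)
    ims.append(p)
    i=viewer.camera_info(c); print(c,{k:np.round(v,3).tolist() if not isinstance(v,str) else v for k,v in i.items()})
    for n in ["sharps_bin","magazine_mid","bin_ledge","flap_press","staining_jar","specimen_pot","timer"]:
        print(n,[(np.round(x["at"],3).tolist(),round(x["score"],2)) for x in tip_of(c,n)])
cv2.imwrite("pics/a.png",cv2.resize(np.hstack(ims)[:,:,::-1],(800,300)))
print(env.sense()["t"])
E
```

```text
pics
scene {'intrinsics': [[350.371, 0.0, 253.408], [0.0, 350.371, 195.604], [0.0, 0.0, 1.0]], 'eye': [0.413, 0.336, 0.827], 'rotation': [[-0.941, 0.258, -0.219], [-0.338, -0.736, 0.586], [-0.01, 0.625, 0.78]]}
sharps_bin [([0.536, -0.362, -0.0], 0.87), ([0.751, -0.186, 0.001], 0.45)]
magazine_mid [([0.733, -0.302, 0.007], 0.8), ([0.555, -0.291, 0.208], 0.75)]
bin_ledge [([0.56, -0.282, 0.201], 0.9)]
flap_press [([0.538, -0.36, 0.199], 0.64)]
staining_jar [([0.432, -0.017, -0.001], 0.8)]
specimen_pot []
timer [([0.454, 0.091, -0.0], 0.69)]
top {'intrinsics': [[444.705, 0.0, 254.82], [0.0, 444.705, 198.784], [0.0, 0.0, 1.0]], 'eye': [0.341, -0.144, 1.237], 'rotation': [[-0.093, 0.973, -0.21], [-0.996, -0.092, 0.016], [-0.003, 0.211, 0.978]]}
sharps_bin [([0.537, -0.368, -0.003], 0.97)]
magazine_mid [([0.729, -0.305, 0.007], 0.7), ([0.555, -0.284, 0.207], 0.66)]
bin_ledge [([0.552, -0.287, 0.203], 0.64)]
flap_press [([0.54, -0.361, 0.2], 0.73)]
staining_jar [([0.427, -0.018, -0.0], 0.58), ([0.538, -0.36, 0.199], 0.35)]
specimen_pot [([0.751, -0.188, 0.002], 0.76)]
timer [([0.461, 0.089, 0.001], 0.79)]
0.8
```

View pics/top0.png

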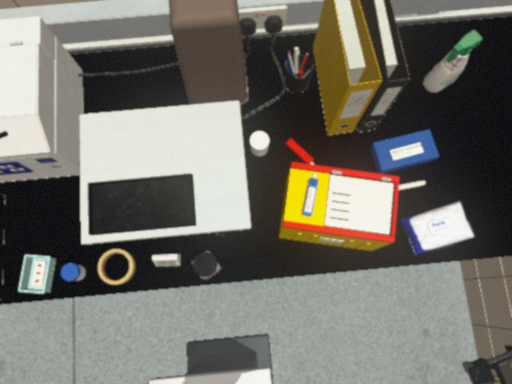

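View pics/scene0.png

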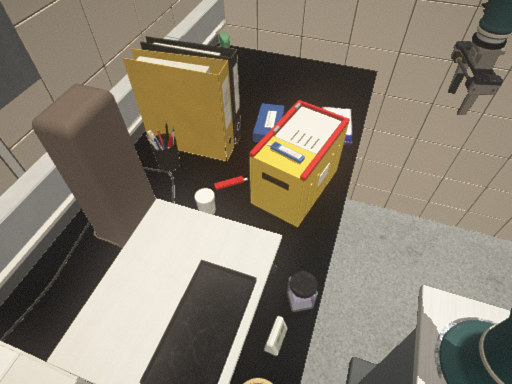

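The top view shows the bin with the ledge at about (300,200), the blue magazine on it at (311,197) and the flap at (365,203). There are two magazine candidates: blue on the ledge at top (311,197) / scene (287,152), and red on the bench at top (299,151) / scene (229,183). The blue one fits, because it lies on the ledge across the channel; the red one is the look-alike. Next I fit the poses and crop to confirm.

```bash
cat > h.py <<'E'
import numpy as np,cv2
from station import *
def cloud(p,d,K,eye,R):
    v,u=np.nonzero(d>0); z=d[v,u]
    q=np.c_[(u-K[0,2])*z/K[0,0],-(v-K[1,2])*z/K[1,1],-z]
    return q@np.array(R).T+np.array(eye),p[v,u].astype(int)
def hue(c): return cv2.cvtColor(c.astype(np.uint8)[None],cv2.COLOR_RGB2HSV)[0].astype(int)
def fit(P,C,ref=(0.537,-0.365)):
    near=np.hypot(P[:,0]-ref[0],P[:,1]-ref[1])<0.2
    s=near&(P[:,2]>.19)&(P[:,2]<.225); H=hue(C)
    r=cv2.minAreaRect(P[s,:2].astype(np.float32)*1000)
    b=s&(abs(H[:,0]-108)<14)&(H[:,1]>110)&(P[:,2]>.203)
    m=cv2.minAreaRect(P[b,:2].astype(np.float32)*1000)
    red=s&((H[:,0]<6)|(H[:,0]>174))&(H[:,1]>150); w=near&(P[:,2]>.19)&(P[:,2]<.207)&(H[:,1]<40)&(H[:,2]>150)
    return r,m,b.sum(),np.median(P[b,2]) if b.any() else None,np.median(P[red,2]) if red.any() else None,np.median(P[w,2]) if w.any() else None,P[w,:2].mean(0) if w.any() else None
E
python3 - <<'E'
from h import *
for c in ["scene","top"]:
    p=cv2.imread(f"pics/{c}0.png")[:,:,::-1]; d=np.load(c+"_d.npy"); i=viewer.camera_info(c)
    P,C=cloud(p,d,i["intrinsics"],i["eye"],i["rotation"])
    print(c,*fit(P,C),sep="\n ")
a=cv2.imread("pics/scene0.png")[90:230,210:360]; b=cv2.imread("pics/top0.png")[130:260,265:415]
cv2.imwrite("pics/crop.png",np.hstack([cv2.resize(a,(400,373)),cv2.resize(b,(400,373))]))
E
```

```text
scene
 ((536.7141723632812, -362.441162109375), (262.2291564941406, 160.6056365966797), 76.44625091552734)
 ((552.8236694335938, -288.43450927734375), (12.484444618225098, 84.19035339355469), 76.11064910888672)
 10
 0.21189829666530197
 0.20915370005890532
 0.19887465760745338
 [ 0.52692145 -0.4021825 ]
top
 ((538.6405639648438, -363.89276123046875), (260.21893310546875, 161.76177978515625), 76.37339782714844)
 ((553.9794921875, -290.8500061035156), (14.858946800231934, 85.19763946533203), 73.1340560913086)
 54
 0.21381570063007993
 0.210771489917848
 0.2002821223336274
 [ 0.52782654 -0.40649273]
```

View pics/crop.png

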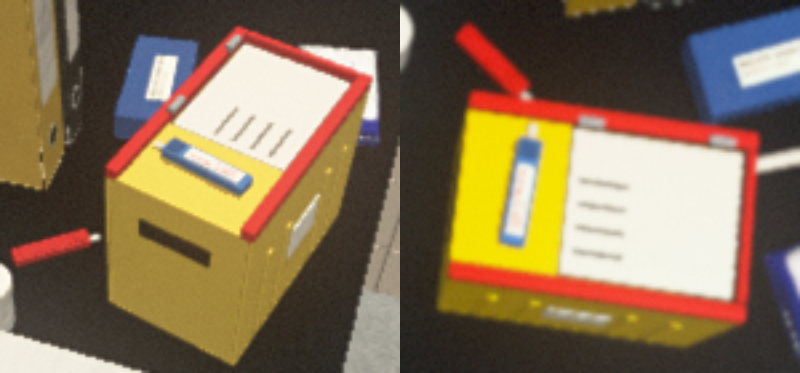

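The crop confirms it: the blue bar lies across the yellow ledge with its tip towards the back, and the red twin is on the bench. The ribs are in the flap's left half. I'm moving above the magazine for a close look.

```bash
cat >> h.py <<'E'
O=np.array([.5377,-.3632,0]); yaw=np.radians(-13.6)
B=np.array([[np.cos(yaw),-np.sin(yaw),0],[np.sin(yaw),np.cos(yaw),0],[0,0,1]])
def W(x,y,z): return O+B@np.array([x,y,z])
def down(a=0.):  # tool down, tool y along bin -/+ y turned by a
    c,s=np.cos(yaw+a),np.sin(yaw+a); sg=SG
    y=sg*np.array([-s,c,0]); z=np.array([0,0,-1.]); return np.c_[np.cross(y,z),y,z]
r0=np.array(env.sense()["tcp_rot"]); SG=-1
def wrist():
    s=env.sense(); p,d=viewer.read_camera("wrist"); i=viewer.camera_info("wrist")
    T=np.eye(4); T[:3,:3]=s["tcp_rot"]; T[:3,3]=s["ee_pos"]; T=T@i["T_tool_cam"]
    P,C=cloud(p,d,i["intrinsics"],T[:3,3],T[:3,:3]); return p,P,C
def st():
    s=env.sense(); print("t",round(s["t"],2),"pos",np.round(s["ee_pos"],4),"bin",np.round(B.T@(np.array(s["ee_pos"])-O)*1000,1),"F",np.round(s["wrist_force"],1),"w",round(s["gripper_width"],4),"g",np.round(s["grasp_force"],1)); return s
E
python3 - <<'E'
from h import *
print(np.round(r0,2).tolist())
tgt=W(-.001,.075,.33)
import h
best=None
for sg in (1,-1):
    h.SG=sg; q=solver.inverse_kinematics(tgt,down()); print(sg,None if q is None else np.round(q,2))
h.SG=1 if r0[1,1]*B[1,1]>0 else -1
print(h.SG)
env.movel(env.sense()["ee_pos"]+np.array([0,0,.17]),rate=.3)
env.reach(tgt,down()); st()
p,P,C=wrist(); cv2.imwrite("pics/w1.png",p[:,:,::-1]); print(*fit(P,C),sep="\n")
E
```

```text
[[0.97, 0.25, 0.0], [0.25, -0.97, -0.0], [-0.0, 0.0, -1.0]]
1 [ 0.91  0.4  -0.67  1.43  0.25  1.39  1.56]
-1 [ 0.55  0.33 -0.17  1.46  0.06  1.36 -1.42]
-1
t 3.4 pos [ 0.5536 -0.2914  0.3297] bin [ -1.4  73.5 329.7] F [-0.8  0.4 -0.2] w 0.092 g 0.0
((537.5980224609375, -362.70989990234375), (260.31671142578125, 159.49972534179688), 76.26821899414062)
((556.30615234375, -290.50262451171875), (19.602142333984375, 88.87103271484375), 71.89599609375)
482
0.21254028956132703
0.20975514805137585
0.1992541052775142
[ 0.53166817 -0.40620001]
```

View pics/w1.png

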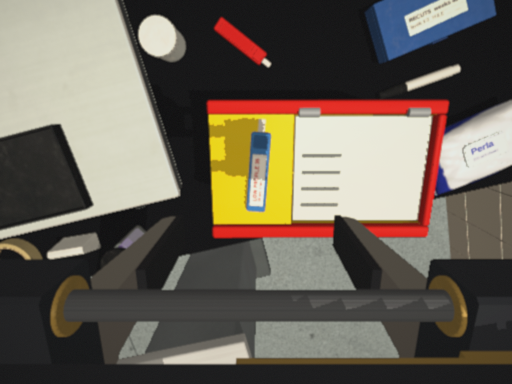

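The wrist view shows the blue magazine at (258,170), turned about 4° relative to the bin, and the ribs at (320,180). The fitted bin pose agrees to 1 mm, so I'm going for the grasp.

```bash
sed -i 's/^O=.*/O=np.array([.5376,-.3628,0]); yaw=np.radians(-13.7)/' h.py
python3 - <<'E'
from h import *
a=np.radians(-18.1)-yaw
m=np.array([.556,-.2905]); print(np.round(B.T[:2,:2]@(m-O[:2])*1000,1))
env.reach([*m,.26],down(a)); env.movel([*m,.2035],rate=.1); st()
effector.grasp(15); st()
env.movel([*m,.2235],rate=.1); st()
p,P,C=wrist(); cv2.imwrite("pics/w2.png",p[:,:,::-1])
E
```

```text
[ 0.8 74.6]
t 4.55 pos [ 0.5566 -0.2907  0.2043] bin [  1.4  74.5 204.3] F [ 0.8 -1.1  0.2] w 0.0919 g 0.0
t 5.89 pos [ 0.556  -0.2905  0.2035] bin [  0.7  74.6 203.5] F [ 0.9 -0.5 -0.3] w 0.0005 g 0.0
t 6.24 pos [ 0.5564 -0.2906  0.2241] bin [  1.2  74.6 224.1] F [ 0.  -0.2 -0.5] w 0.0003 g 0.0
```

View pics/w2.png

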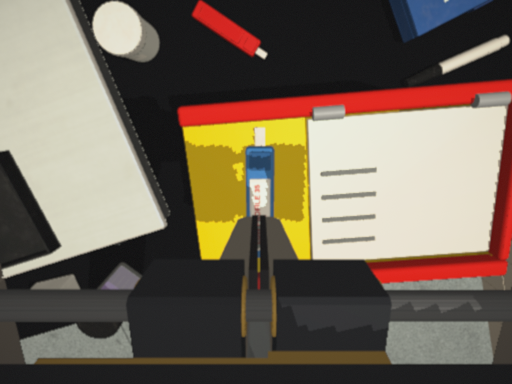

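The fingers shut to zero, so nothing was gripped. The magazine still shows on the ledge at (260,180), partly hidden. I'll back off and measure it.

Run:
```python
from h import *
env.movel(W(0,.075,.33),frame=down(),rate=.3); s=st()
p,P,C=wrist(); cv2.imwrite("pics/w3.png",p[:,:,::-1])
r=fit(P,C); print(*r,sep="\n"); print(np.round(B.T[:2,:2]@(np.array(r[1][0])/1000-O[:2])*1000,1))
Q=(P-O)@B; H=hue(C)
b=(Q[:,2]>.195)&(Q[:,2]<.23)&(abs(H[:,0]-108)<14)&(H[:,1]>110)&(abs(Q[:,0])<.07)&(abs(Q[:,1])<.14)
print(np.percentile(Q[b],[1,50,99],axis=0)*1000)
yl=(abs(H[:,0]-28)<6)&(H[:,1]>150)&(abs(Q[:,0])<.06)&(Q[:,1]>.04)&(Q[:,1]<.125)&(Q[:,2]>.18)
print("ledge z",np.percentile(Q[yl,2],[5,50,95]))
```

```text
t 6.8 pos [ 0.5554 -0.2899  0.3304] bin [ -0.   75.  330.4] F [-0.4 -0.7  0.2] w 0.0003 g 0.0
((537.3333129882812, -362.61163330078125), (259.8956298828125, 158.85507202148438), 76.27259063720703)
((556.1577758789062, -290.3008728027344), (19.526790618896484, 89.15958404541016), 71.97831726074219)
470
0.2126443871960678
0.2098212372597863
0.19927311763900396
[ 0.53141018 -0.40598765]
[ 0.9 74.8]
[[-43.27550476  63.17696775 210.38283772]
 [ 31.3194898   73.21732909 212.6443872 ]
 [ 45.37994651  87.02898597 215.51210621]]
ledge z [0.19894966 0.20013034 0.20138619]
```

View pics/w3.png

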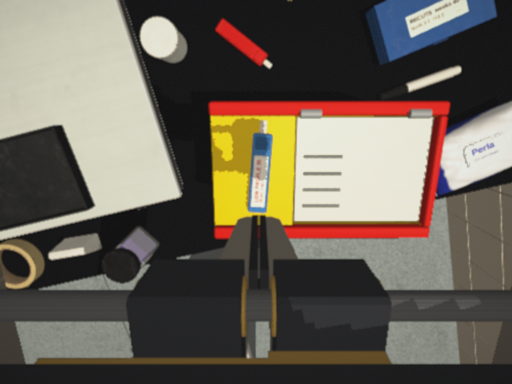

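The magazine has not moved. I'll check where the shut fingertips really are from the wrist depth.

Run:
```python
from h import *
s=env.sense(); p,d=viewer.read_camera("wrist"); i=viewer.camera_info("wrist")
T=np.array(i["T_tool_cam"]); K=np.array(i["intrinsics"]); print(np.round(T,3).tolist(),np.round(K,1).tolist(),[k for k in i])
c=np.linalg.inv(T)@[0,0,0,1]; print("TCP px",K[0,2]+K[0,0]*c[0]/-c[2],K[1,2]+K[1,1]*-c[1]/-c[2],"depth",-c[2])
for v in range(200,300,6): print(v,np.round(d[v,[246,252,262,268]],3), end=" ")
v,u=np.nonzero((d>0)&(d<.33)); z=d[v,u]
q=np.c_[(u-K[0,2])*z/K[0,0],-(v-K[1,2])*z/K[1,1],-z]@T[:3,:3].T+T[:3,3]
k=(abs(q[:,1])<.05)&(q[:,2]>-.1)&(q[:,2]<.04)&(abs(q[:,0])<.05)
print("\n",k.sum()); 
if k.any():
  t=q[k]; t=t[np.argsort(-t[:,2])][:15]; print(np.round(t*1000,1).tolist())
t2,d2=viewer.read_camera("scene"); cv2.imwrite("pics/s2.png",cv2.resize(t2[60:240,180:380,::-1],(800,720))[:600])
```

```text
[[-0.0, 0.965, 0.261, 0.074], [1.0, 0.001, -0.001, -0.001], [-0.001, 0.261, -0.965, -0.21], [0.0, 0.0, 0.0, 1.0]] [[297.2, 0.0, 258.4], [0.0, 297.2, 187.2], [0.0, 0.0, 1.0]] ['intrinsics', 'T_tool_cam']
TCP px 260.00345168149613 209.56658853988768 depth 0.2219268664483389
200 [0.355 0.341 0.341 0.355] 206 [0.356 0.345 0.343 0.357] 212 [0.359 0.36  0.347 0.36 ] 218 [0.18  0.175 0.176 0.179] 224 [0.169 0.167 0.167 0.168] 230 [0.16  0.159 0.158 0.16 ] 236 [0.152 0.151 0.151 0.152] 242 [0.145 0.145 0.144 0.144] 248 [0.137 0.139 0.139 0.138] 254 [0.131 0.134 0.133 0.132] 260 [0.127 0.128 0.128 0.127] 266 [0.121 0.122 0.123 0.122] 272 [0.116 0.12  0.121 0.12 ] 278 [0.08  0.    0.121 0.12 ] 284 [0.077 0.122 0.123 0.122] 290 [0.078 0.079 0.078 0.078] 296 [0.078 0.077 0.078 0.076] 
 2738
[[10.1, 2.8, -38.7], [10.5, -0.9, -39.6], [10.5, -0.3, -39.7], [10.5, -2.1, -39.8], [10.6, -1.5, -39.8], [10.6, -3.3, -39.8], [9.3, 6.4, -39.9], [10.6, -4.5, -40.0], [10.6, 2.2, -40.0], [10.7, -5.1, -40.1], [10.7, 1.6, -40.1], [9.4, -10.0, -40.1], [9.4, 7.6, -40.1], [9.4, -8.2, -40.2], [10.7, -2.7, -40.2]]
```

View pics/s2.png

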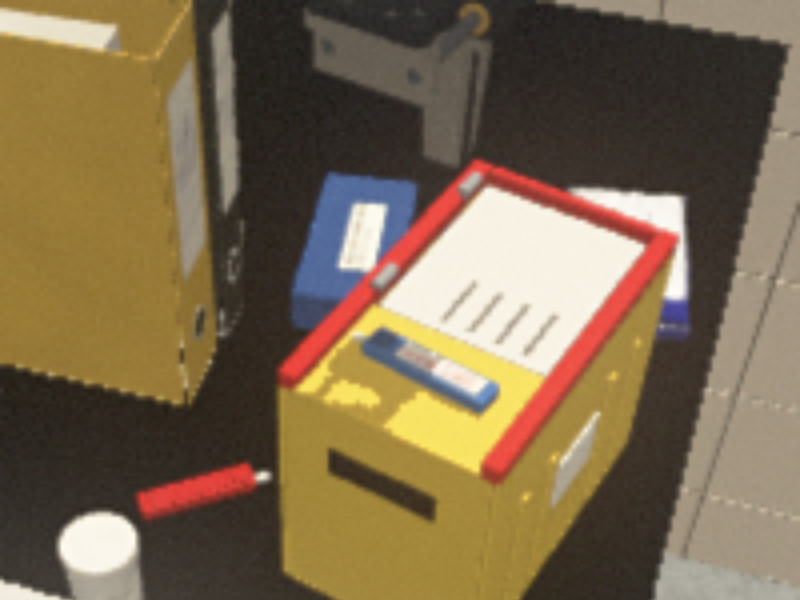

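In the scene view the shut gripper hangs well above the bin, with its tip at crop (445,165). The wrist depth puts the visible tip about 38 mm behind the reported TCP. I'll cross-check that with the scene depth.

Run:
```python
from h import *
s=st()
for c in ["scene","top"]:
    p,d=viewer.read_camera(c); i=viewer.camera_info(c); K=np.array(i["intrinsics"]); R=np.array(i["rotation"])
    P,C=cloud(p,d,K,i["eye"],R)
    k=(np.hypot(*(P[:,:2]-s["ee_pos"][:2]).T)<.05)&(P[:,2]>.26)&(P[:,2]<.45)
    Q=(P[k]-O)@B*1000; Q=Q[np.argsort(Q[:,2])]
    print(c,k.sum(),np.round(Q[:8]).tolist())
    for dz in (0,.038):
        q=R.T@(np.array(s["ee_pos"])+[0,0,dz]-i["eye"]); print(dz,K[0,2]+K[0,0]*q[0]/-q[2],K[1,2]+K[1,1]*q[1]/q[2])
```

```text
t 6.95 pos [ 0.5544 -0.2896  0.328 ] bin [ -1.   75.1 328. ] F [-0.   0.3 -0.2] w 0.0003 g 0.0
scene 364 [[-10.0, 82.0, 368.0], [-6.0, 84.0, 368.0], [-11.0, 75.0, 370.0], [-9.0, 68.0, 370.0], [5.0, 86.0, 370.0], [-11.0, 80.0, 370.0], [-9.0, 85.0, 370.0], [-2.0, 86.0, 370.0]]
0 290.5275150979969 113.04423740825807
0.038 291.80936822025853 98.81782437648437
top 0 []
0 315.7835193840538 184.64005757854156
0.038 318.24298069228536 180.09182510983595
```

Confirmed: the real fingertips are about 39 mm above the reported TCP, so the tool offset is wrong. Pressing goes 50 mm down, so I'll also check where the gripper body begins, then make the grasp with the correction.

```bash
cat >> h.py <<'E'
TIP=.039
E
python3 - <<'E'
from h import *
s=env.sense(); p,d=viewer.read_camera("scene"); i=viewer.camera_info("scene")
P,C=cloud(p,d,i["intrinsics"],i["eye"],i["rotation"])
Q=(P-s["ee_pos"])@B*1000
for z in range(35,160,8):
    k=(abs(Q[:,2]-z)<4)&(abs(Q[:,0])<110)&(abs(Q[:,1])<110)
    if k.sum()>2: print(z,k.sum(),"x",np.round([Q[k,0].min(),Q[k,0].max()]),"y",np.round([Q[k,1].min(),Q[k,1].max()]))
effector.release()
a=np.radians(-18.1)-yaw; m=np.array([.556,-.2905])
env.movel([*m,.25-TIP],frame=down(a),rate=.25); env.movel([*m,.2045-TIP],rate=.08); env.pause(.2); s=st()
effector.grasp(15); st()
E
```

```text
43 22 x [-10.   7.] y [-12.  15.]
51 38 x [-11.   7.] y [-15.  15.]
59 47 x [-10.   8.] y [-13.  16.]
67 38 x [-11.   8.] y [-13.  17.]
75 48 x [-11.   8.] y [-14.  17.]
83 40 x [-10.   2.] y [-16.  19.]
91 39 x [-11.   2.] y [-16.  19.]
99 45 x [-11.   1.] y [-15.  20.]
107 33 x [-11.  -1.] y [-13.  20.]
115 14 x [-11.  -8.] y [ 5. 20.]
131 150 x [-31.  31.] y [-83.  88.]
139 260 x [-32.  31.] y [-84.  89.]
147 310 x [-32.  32.] y [-84.  91.]
155 279 x [-31.  33.] y [-94.  94.]
t 10.02 pos [ 0.5564 -0.2906  0.1661] bin [  1.2  74.5 166.1] F [ 0.  -0.9  0.8] w 0.092 g 0.0
t 11.07 pos [ 0.556  -0.2905  0.1655] bin [  0.8  74.6 165.5] F [ 0.1 -0.5  0.1] w 0.0214 g 15.0
```

Gripped, at width 21.4 mm and 15 N. The body is also shifted, 88 mm behind the real tips, so pressing is clear. Carrying it over to the flap.

Run:
```python
from h import *
x,y,z=env.sense()["ee_pos"]
env.movel([x,y,.222-TIP],rate=.1); s=st()
env.movel(W(-.003,-.050,.222-TIP),frame=down(),rate=.12); s=st(); print("held",s["gripper_width"])
env.movel(W(-.003,-.050,.2042-TIP),rate=.06); env.pause(.2); st()
effector.release(); st()
env.movel(W(-.003,-.050,.26-TIP),rate=.15)
env.movel(W(-.02,.0,.33-TIP),rate=.3)
p,P,C=wrist(); cv2.imwrite("pics/w4.png",p[:,:,::-1])
Q=(P-O)@B; H=hue(C)
b=(Q[:,2]>.195)&(Q[:,2]<.23)&(abs(H[:,0]-108)<14)&(H[:,1]>110)&(abs(Q[:,0])<.07)&(abs(Q[:,1])<.115)
print(b.sum(),cv2.minAreaRect(Q[b,:2].astype(np.float32)*1000),np.median(Q[b,2]))
g=(Q[:,2]>.19)&(Q[:,2]<.21)&(H[:,1]<60)&(H[:,2]<150)&(abs(Q[:,0])<.055)&(Q[:,1]>-.03)&(Q[:,1]<.03)
print("ribs x",np.histogram(Q[g,0]*1000,bins=np.arange(-60,62,4)),np.percentile(Q[g,1],[2,98]))
effector.grasp(15)
st()
```

```text
t 11.4 pos [ 0.5565 -0.2906  0.1836] bin [  1.2  74.6 183.6] F [ 0.3  0.1 -0.6] w 0.0216 g 15.0
t 12.59 pos [ 0.5234 -0.4096  0.183 ] bin [ -2.7 -48.8 183. ] F [ 0.4  0.9 -1.2] w 0.0219 g 15.0
held 0.02193613811286688
t 13.24 pos [ 0.5227 -0.4108  0.1652] bin [ -3.1 -50.2 165.2] F [ 1.1 -0.4 -0.3] w 0.0218 g 15.0
t 14.35 pos [ 0.5228 -0.4106  0.1652] bin [ -3.  -50.  165.2] F [-0.5  0.6  0.2] w 0.0919 g 0.0
729 ((-2.5671653747558594, -48.38091278076172), (20.580228805541992, 88.79747772216797), 89.90044403076172) 0.21137582541859928
ribs x (array([  0,   0,   0,   0,  81,   0,   0,   0,   0, 120,  75,   0,   0,
         0, 122,  78,   0,   0,   0, 166,  38,   0,   0,   0,   0,   0,
         0,   0,   0,   0]), array([-60, -56, -52, -48, -44, -40, -36, -32, -28, -24, -20, -16, -12,
        -8,  -4,   0,   4,   8,  12,  16,  20,  24,  28,  32,  36,  40,
        44,  48,  52,  56,  60])) [-0.01813983  0.02308639]
t 16.71 pos [ 0.5182 -0.3581  0.291 ] bin [-20.   0. 291.] F [ 0.5 -0.7  0.5] w 0.0006 g 0.0
```

View pics/w4.png

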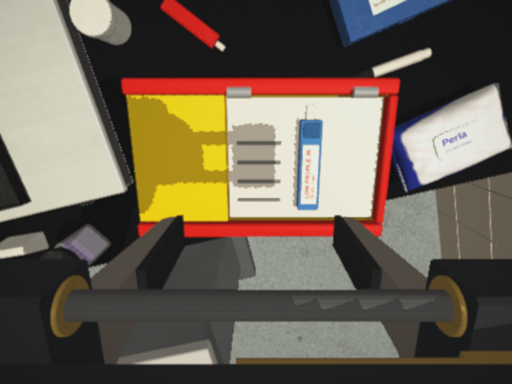

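The magazine lies square on the flap at bin (-3,-48), pixels (311,165), and the press area at (258,172) is free. Now pressing along the flap's arc.

```bash
cat >> h.py <<'E'
def arc(th,r=.054,lift=0.): return W(.064-r*np.cos(th)-.010,.0015,.199-r*np.sin(th)-TIP+lift)
E
python3 - <<'E'
from h import *
env.movel(arc(0,lift=.03),rate=.2); env.movel(arc(0,lift=.003),rate=.06); st()
for th in [.1,.25,.4,.55,.7,.83,.95]:
    env.movel(arc(th),rate=.04); print(th,end=" "); st()
env.pause(.5); st()
p,P,C=wrist(); cv2.imwrite("pics/w5.png",p[:,:,::-1])
t2,_=viewer.read_camera("scene"); 
cv2.imwrite("pics/w5b.png",np.hstack([cv2.resize(p,(400,300)),cv2.resize(t2[70:220,200:400],(400,300))])[:,:,::-1])
E
```

```text
t 17.98 pos [ 0.538  -0.3613  0.1628] bin [ -0.    1.6 162.8] F [-0.7  0.5 -0.3] w 0.0006 g 0.0
0.1 t 18.33 pos [ 0.5384 -0.3615  0.1547] bin [  0.5   1.4 154.7] F [ 0.3 -0.1  2. ] w 0.0003 g 0.8
0.25 t 18.68 pos [ 0.5396 -0.3617  0.1464] bin [  1.7   1.5 146.4] F [-0.6 -0.8  2.2] w 0.0006 g 1.1
0.4 t 19.03 pos [ 0.5421 -0.3623  0.1387] bin [  4.2   1.5 138.7] F [-0.9  0.4  2.9] w 0.0003 g 1.5
0.55 t 19.38 pos [ 0.5457 -0.3632  0.1315] bin [  8.    1.5 131.5] F [-0.4  0.6  3.3] w 0.0001 g 1.8
0.7 t 19.73 pos [ 0.5504 -0.3643  0.125 ] bin [ 12.8   1.5 125. ] F [-1.4  1.   3.6] w 0.0004 g 2.0
0.83 t 20.06 pos [ 0.5551 -0.3655  0.12  ] bin [ 17.6   1.5 120. ] F [-2.3  0.4  5.9] w 0.0005 g 2.8
0.95 t 20.37 pos [ 0.5598 -0.3667  0.1159] bin [ 22.5   1.5 115.9] F [-3.5  1.2  6.3] w 0.0005 g 3.1
t 20.87 pos [ 0.5597 -0.3667  0.1161] bin [ 22.3   1.5 116.1] F [-3.2  1.   6.1] w 0.0004 g 3.1
```

View pics/w5b.png

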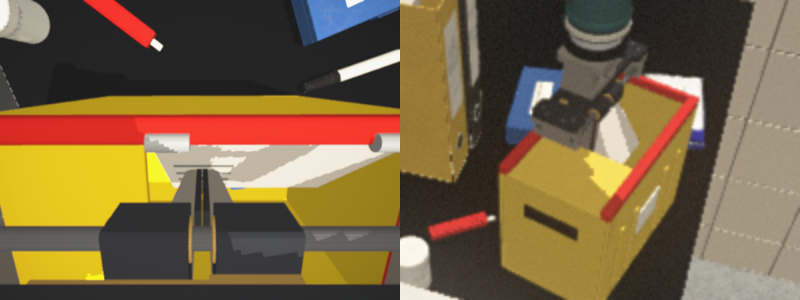

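The flap is down and its right half, around wrist (280,165), shows no magazine. I'll verify the angle and any blue points numerically before easing up.

Run:
```python
from h import *
p,P,C=wrist(); Q=(P-O)@B; H=hue(C)
k=(abs(Q[:,0])<.062)&(Q[:,1]<-.025)&(Q[:,1]>-.115)&(Q[:,2]<.197)&(H[:,1]<60)
q=Q[k]; a=np.arctan2(.199-q[:,2],.064-q[:,0]); print(k.sum(),"theta",np.percentile(a,[10,50,90]))
b=(abs(H[:,0]-108)<14)&(H[:,1]>90)&(abs(Q[:,0])<.075)&(abs(Q[:,1])<.12)&(Q[:,2]<.23)
print(b.sum(),np.percentile(Q[b],[5,50,95],axis=0)*1000 if b.any() else "")
```

```text
7914 theta [0.92997737 0.93636695 0.96862067]
6 [[-50.11685506 -46.37412223  17.63383318]
 [-49.9517564  -43.863562    17.98126984]
 [-49.9094848  -41.27690635  18.06385054]]
```

The flap is at 0.94 rad and the blue points are at z ≈ 18 mm, so the magazine is on the bin floor. Easing the flap up.

Run:
```python
from h import *
for th in [.85,.7,.55,.4,.28,.18,.1,.04,0]:
    env.movel(arc(th),rate=.025); print(th,end=" "); st()
env.movel(arc(0,lift=.002),rate=.01); st()
env.movel(arc(0,lift=.006),rate=.01); st()
env.movel(arc(0,lift=.13),rate=.15)
p,P,C=wrist(); Q=(P-O)@B; H=hue(C)
k=(abs(Q[:,0])<.05)&(Q[:,1]<.02)&(Q[:,1]>-.1)&(Q[:,2]>.1)&(Q[:,2]<.215)&(H[:,1]<60)
print("flap z",np.percentile(Q[k,2],[5,50,95]))
for c in ("top","scene"):
    viewer.read_camera(c)
    for n in ["magazine_mid","staining_jar","specimen_pot","timer"]:
        print(c,n,[(np.round(x["at"],3).tolist(),round(x["score"],2)) for x in tip_of(c,n)])
t,_=viewer.read_camera("scene"); cv2.imwrite("pics/end.png",np.hstack([cv2.resize(p,(400,300)),cv2.resize(t,(400,300))])[:,:,::-1]); st()
```

```text
0.85 t 21.38 pos [ 0.5556 -0.3657  0.1195] bin [ 18.2   1.5 119.5] F [-2.7  0.7  6. ] w 0.0003 g 2.8
0.7 t 21.86 pos [ 0.5502 -0.3644  0.1253] bin [ 12.6   1.5 125.3] F [-2.6  0.   5. ] w 0.0005 g 2.5
0.55 t 22.33 pos [ 0.5456 -0.3632  0.1318] bin [  7.9   1.5 131.8] F [-2.1  0.4  3.2] w 0.0005 g 2.2
0.4 t 22.81 pos [ 0.5421 -0.3624  0.1391] bin [  4.2   1.5 139.1] F [-1.8  0.2  2.9] w 0.0006 g 1.9
0.28 t 23.22 pos [ 0.5399 -0.3618  0.1452] bin [  2.    1.5 145.2] F [-1.6 -0.6  3.6] w 0.0004 g 1.6
0.18 t 23.58 pos [ 0.5388 -0.3616  0.1505] bin [  0.9   1.4 150.5] F [-2.8  1.   2.7] w 0.0005 g 1.4
0.1 t 23.91 pos [ 0.5384 -0.3615  0.1548] bin [  0.4   1.5 154.8] F [-1.2  0.7  3. ] w 0.0006 g 1.3
0.04 t 24.19 pos [ 0.5382 -0.3615  0.1581] bin [  0.3   1.4 158.1] F [-0.6  0.4  1.7] w 0.0005 g 1.1
0 t 24.44 pos [ 0.5381 -0.3612  0.1598] bin [1.000e-01 1.600e+00 1.598e+02] F [ 0.  -1.6  0.9] w 0.0005 g 0.6
t 24.79 pos [ 0.5379 -0.3613  0.1619] bin [ -0.    1.5 161.9] F [-0.1 -0.4 -0.5] w 0.0006 g 0.0
t 25.34 pos [ 0.538  -0.3613  0.1661] bin [  0.    1.5 166.1] F [-0.1  0.4  0. ] w 0.0005 g 0.0
flap z [0.19805007 0.19922765 0.20040601]
top magazine_mid [([0.73, -0.304, 0.006], 0.48)]
top staining_jar []
top specimen_pot [([0.755, -0.188, 0.0], 0.83)]
top timer [([0.461, 0.089, -0.001], 0.74)]
scene magazine_mid [([0.757, -0.188, 0.004], 0.59), ([0.733, -0.304, 0.008], 0.57)]
scene staining_jar [([0.435, -0.016, -0.002], 0.92)]
scene specimen_pot [([0.753, -0.188, -0.0], 0.69)]
scene timer [([0.456, 0.09, 0.001], 0.86)]
t 26.92 pos [ 0.538  -0.3614  0.29  ] bin [  0.    1.5 290. ] F [-0.4 -0.  -0.3] w 0.0008 g 0.0
```

View pics/end.png

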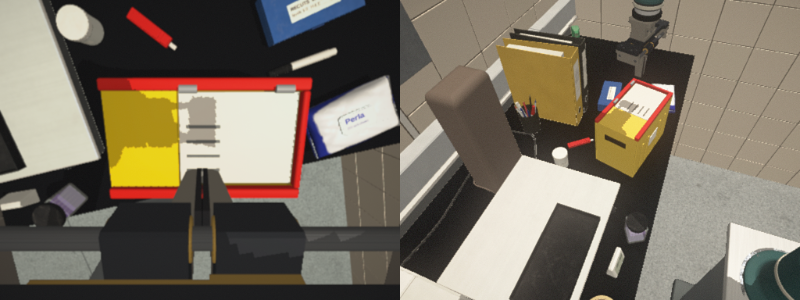

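The flap is shut at z = 199 mm with no magazine on it or the ledge. The jar, pot, timer and red look-alike are where they were, and the arm is clear.

```bash
python3 -c "
from station import *
print(workorder.finish_job())"
```

```text
the job is handed in; nothing more can be done
None
```

Job handed in at about 27 s: the blue magazine is in the bin, the flap was eased shut in contact with the fingers, and the jar, pot, timer and red look-alike are where they were; the first grasp closed on air because the real fingertips sit 39 mm above the reported TCP, which I corrected for.

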